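# Overhang the hardboard panel to its pencil line

### The arm

A 6-joint arm with a two-finger parallel gripper is mounted at the origin on the work surface. World frame = base frame: x ahead of the robot, y to its left, z up, the work surface at z = 0. Lengths are in m, angles in rad, forces in N, time in s.
With the tool pointing down it reaches from about 0.375 to 0.975 m from the base axis. Payload 3.8 kg.
Tool frame: the origin (TCP) lies at the very end of the fingers, on their centre line; the grasp point (between the pads) lies 19 mm behind it (bot.grip_point_offset is the distance from the TCP to the grasp point, in m); z points along the fingers, x is the direction in which the jaws open and shut, and the axes are right-handed (so a half turn about z gives the same grasp; the last joint's range is limited). The gripper opens to 85 mm and grips with 20 to 120 N. Pads are 22 mm wide; open, the fingers measure 114 mm over their backs; the gripper's body (76 mm by 85 mm) begins 54 mm behind the grasp point. The pads swing forward as they close: fully open they stand 13 mm farther back than shut.
Start: joints at [-1.353, 0.264, 1.604, -0, 1.274, -0.037], TCP at [0.17, -0.653, 0.231] pointing down, gripper open.
Joint ranges: [-2.63, 2.63], [-0.94, 2.18], [0.31, 2.57], [-1.31, 4.45], [0, 2.66], [-2.55, 2.55]. Speed limits (rad/s): [2.57, 2.57, 3.14, 3.14, 3.14, 3.14].

### API

Orientations are given as a rotation vector (axis times angle).
In Python, from workcell import bot, read_camera gives the robot as it stands.
- The arm moves only by the tool arm_command, never from a script. Its argument "rows" is a list of rows, each an object with "delta_rot": the turn, a rotation vector about the tool's x, y, z in rad, a list of three; "xyz": the shift along the tool's x, y, z in m, a list of three; "gripper": the finger opening in m, from 0 to 0.0854. A call has 1 to 12 rows; each row shifts and turns the commanded pose from where the row before left it, along the tool's axes as they then stand; what a row does not reach is not made up. A row lasts 1/10 s, in which the tool goes at most 50 mm and 8.59 degrees, less where a joint would pass 70% of its speed; a pose out of reach is approached as far as the arm can. A call is refused whole if a number of a shift passes 0.05 or a number of a turn 0.15, either way. A call with a gripper value outside its range is refused whole. The fingers move at their own pace and stop on an object; "force" is the grip in N (left out, the last holds). Time passes only in rows, so rows that do not move let the fingers close. It gives the time, the measured TCP pose, the force and the opening at its end, in the units of the state.
- bot.read_state(): the state, without advancing time (a new reading comes with each control period).
- read_camera(name): name is "scene" or "top" or "wrist"; returns a dict with "pixels" (480x640x3 uint8, red, green, blue), "range_z" (480x640 float32, m along the optical axis (not along the pixel's ray), 0 where there is no reading), "intrinsics" (3x3 intrinsics, pixels), "dist_coeffs" ([k1, k2, p1, p2, k3] as OpenCV has them; the pictures are not rectified), "camera_from_world" (4x4, takes a point from world to camera coordinates). Camera axes: x right, y up, looking along -z (the intrinsics and any distortion apply to the point x, -y, -z); pixel columns grow to the right and rows downward; lengths in m; the calibration is good to about 2 mm. A picture is of the moment at which its call begins.
- bot.finish_job(): hands the job in, once; it reports no verdict.
The state is a dict: "time": time; "q": joint angles; "joint_vel": joint speeds; "joint_torque": joint torques, N m; "tool_pos": TCP position; "tcp_rot": TCP orientation; "wrist_force": force on the tool from outside, world axes, zero at the start; "torque": the same for the moment, N m; "width": opening from 0.0 (shut) to 1.0 (fully open).
Only numpy, scipy, OpenCV 4.12 (cv2) and the standard library are available. Lean on these libraries where they do the work, as an engineer would, in place of code of your own. Each camera call takes 0.05 s, during which the arm holds its last target.

### The job

Push the small light-brown hardboard panel flat across the top of the white cabinet, with the fingertips and without picking it up, until the dark pencil line on it lies right over the cabinet's top edge along its whole length, so that only the strip with the two screw marks hangs out over the cabinet's open side. Leave the screwdriver, the screw tin, the glue bottle and the cordless driver undisturbed, and finish with the hand clear.

Things in the scene. Friction and masses are not known exactly. Their poses are not given: they have to be found in the camera images.
- edge (a point): middle of the top edge that the panel must overhang, on the half-built white cabinet: a fixed box 300 mm (x) by 440 mm (y) by 120 mm high, lying on the table, its top a smooth white board 16 mm thick. The point lies on the top surface, 120 mm above the table. x points level out of the cabinet, square to the edge, over its open side; y runs along the straight edge (220 mm either way); z is up. The top extends 300 mm from the edge towards -x.
- panel_mid (a point): centre of the top face of the loose hardboard panel: light brown, 110 mm (x) by 160 mm (y), 6 mm thick, about 0.12 kg, lying flat on the cabinet's top. x points to the side that is to overhang, y along the pencil line, z up; the plain rear side to push lies 55 mm towards -x. It slides with ordinary friction and stays where it is left.
- line_mid (a point): middle of the dark pencil line (3 mm wide, straight across the whole panel) on the panel's top face: 20 mm to +x of panel_mid, 35 mm short of the panel's leading side, parallel to it. Two dark screw marks of 8 mm lie in the strip between line and leading side. Axes as panel_mid.
- line_left (a point): end of the pencil line at the panel's +y side, 80 mm from line_mid, on the top face
- line_right (a point): end of the pencil line at the panel's -y side, 80 mm from line_mid, on the top face
- screwdriver: loose blue-handled screwdriver, 170 mm long, 26 mm thick at the handle, lying on the cabinet's top beside the panel, along its x axis; to be left alone
- screw_tin: loose open round tin with brass screws, 48 mm wide, 45 mm high, standing on the cabinet's top beside the panel; origin under its centre; to be left alone
- glue: loose white glue bottle with red cap, 56 mm wide, 150 mm high, standing on the table; origin under its centre; to be left alone
- driver: loose dark cordless driver standing on its battery foot on the table, 175 mm long (50 mm to -x, 125 mm to +x of its origin), 65 mm wide, 185 mm high; origin under the foot's centre; to be left alone
Mind the look-alikes: they are no part of the job. Of the things that look like the part that bears panel_mid, the middle-sized one is meant.

How it is judged:
By the outcome, as a careful person would: the job done as asked, in the order asked, and still so for the second after the job is handed in, with the robot touching nothing.
It also fails if it takes over 38 s, if anything falls off the work surface, if the arm or the gripper's body presses on something with over 40 N, if the wrist force passes 120 N, or if a joint passes its speed limit or range.

## Working session

There is one attempt and no reset: what is moved stays moved. The work goes in short steps, Python scripts to look and compute and a tool call to move; the robot and the scene stay as the last step left them, time stands still between calls to the robot, and variables do not carry over. Pictures are saved under pics/ and viewed, and the job is handed in when it is done.

Besides the shell and the picture viewer there is one more tool, called after ">>>" as name([rows], argument=value, ...), one row to a line, values as JSON. arm_command: Moves the arm, as the interface text tells. Its arguments: {"type":"object","properties":{"rows":{"type":"array","items":{"type":"object","properties":{"delta_rot":{"type":"array","items":{"type":"number"}},"xyz":{"type":"array","items":{"type":"number"}},"gripper":{"type":"number"}}}},"force":{"type":"number"}},"required":["rows"]}

```bash
mkdir -p pics; ls; cat > h.py <<'E'
import numpy as np, cv2
from workcell import bot, read_camera
def snap(n,tag):
    c=read_camera(n); cv2.imwrite(f'pics/{tag}.png',c['pixels'][:,:,::-1]); np.savez(f'{tag}.npz',**c); return c
def ray(c,uv):
    uv=np.asarray(uv,float).reshape(-1,1,2)
    n=cv2.undistortPoints(uv,np.asarray(c['intrinsics']),np.asarray(c['dist_coeffs'])).reshape(-1,2)
    d=np.c_[n[:,0],-n[:,1],-np.ones(len(n))]
    T=np.asarray(c['camera_from_world']);R=T[:3,:3];o=-R.T@T[:3,3]
    return o,d@R
def onz(c,uv,z):
    o,d=ray(c,uv); return o+d*((z-o[2])/d[:,2])[:,None]
E
python3 - <<'E'
from h import *
for n in ('scene','top','wrist'): snap(n,n+'0')
s=bot.read_state();print(s)
E
```

```text
pics
{'time': 0.15, 'q': array([-1.35286806e+00,  2.64604666e-01,  1.60508644e+00, -2.49443866e-06,
        1.27371883e+00, -3.69078136e-02]), 'joint_vel': array([ 0.00078355, -0.00142906, -0.00403212, -0.00153923, -0.00180616,
       -0.00080593]), 'joint_torque': array([ 2.31726799e-04, -5.15905166e+01, -3.67959094e+01, -1.13318952e-04,
        8.00652400e-03,  1.48607279e-05]), 'tool_pos': array([ 0.17002409, -0.65263008,  0.23021737]), 'tcp_rot': array([-2.48480020e+00,  1.92043465e+00,  2.19427204e-03]), 'wrist_force': array([-0.56301308, -0.40400989, -0.38341041]), 'torque': array([-0.00748622, -0.00833364,  0.01347782]), 'width': 1.0009045495494169}
```

View pics/scene0.png

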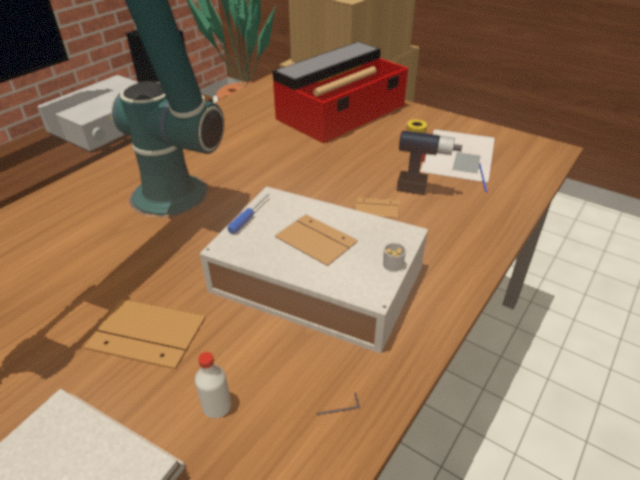

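View pics/top0.png

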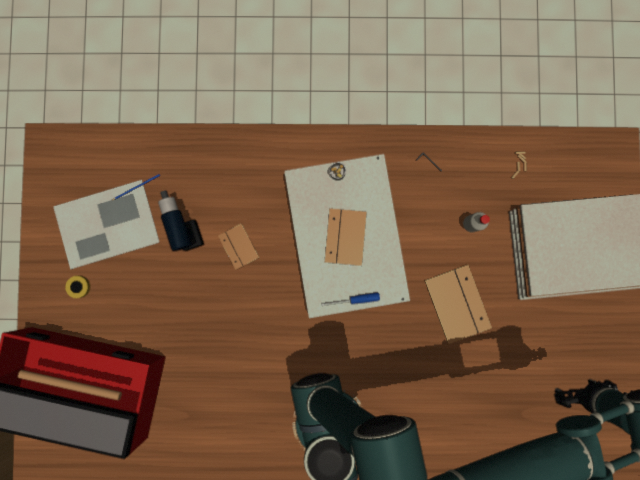

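View pics/wrist0.png

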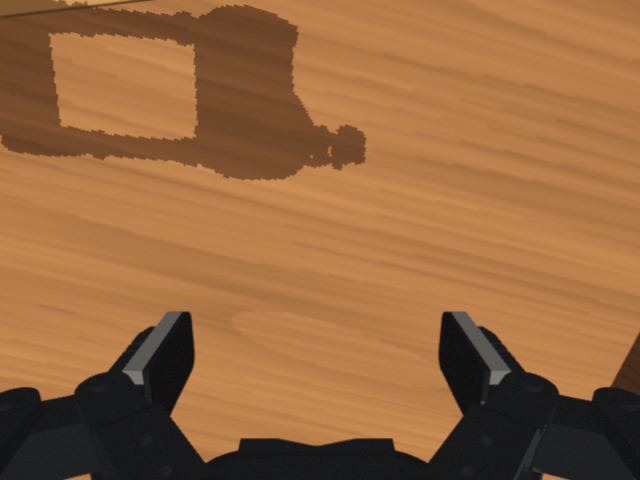

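Three light-brown panels with a pencil line and two marks appear in the top view: on the table at about (238,246), the smallest; on the cabinet at (346,237), the middle-sized one; on the table at (459,302), the largest. The one on the cabinet fits. I'll confirm it in a crop and find out which side of the cabinet is open.

```bash
python3 - <<'E'
from h import *
c=dict(np.load('top0.npz')); s=dict(np.load('scene0.npz'))
crop=c['pixels'][140:330,270:425,::-1]; cv2.imwrite('pics/crop1.png',cv2.resize(crop,None,fx=3,fy=3,interpolation=cv2.INTER_CUBIC))
crop=s['pixels'][180:360,190:450,::-1]; cv2.imwrite('pics/crop2.png',cv2.resize(crop,None,fx=3,fy=3,interpolation=cv2.INTER_CUBIC))
def pt(c,u,v):
    o,d=ray(c,[(u,v)]); return (o+d*c['range_z'][v,u])[0].round(3)
for u,v in [(230,285),(290,305),(340,320),(300,325),(217,270),(300,275)]: print('scene',u,v,pt(s,u,v))
for u,v in [(336,172),(346,237),(300,240),(238,246),(459,302),(365,298),(475,222)]: print('top',u,v,pt(c,u,v))
# cabinet corners and panel via masks
P=onz(c,[(285,171),(384,154),(409,300),(310,317)],0.12);print(P.round(4))
P=onz(c,[(328,208),(367,210),(363,265),(325,263)],0.126);print(P.round(4))
print(ray(c,[(0,0)])[0],ray(s,[(0,0)])[0])
E
```

```text
scene 230 285 [ 0.462 -0.219  0.047]
scene 290 305 [ 0.615 -0.192  0.05 ]
scene 340 320 [ 0.732 -0.17   0.055]
scene 300 325 [ 0.641 -0.192  0.   ]
scene 217 270 [ 0.433 -0.224  0.082]
scene 300 275 [ 0.622 -0.161  0.12 ]
top 336 172 [ 0.77  -0.012  0.114]
top 346 237 [ 0.575 -0.043  0.124]
top 300 240 [0.566 0.092 0.123]
top 238 246 [0.552 0.294 0.01 ]
top 459 302 [ 0.381 -0.403  0.01 ]
top 365 298 [ 0.399 -0.098  0.152]
top 475 222 [ 0.625 -0.429  0.101]
[[ 0.7702  0.1387  0.12  ]
 [ 0.8235 -0.1546  0.12  ]
 [ 0.3926 -0.2289  0.12  ]
 [ 0.3408  0.0602  0.12  ]]
[[ 0.6603  0.0103  0.126 ]
 [ 0.6553 -0.1043  0.126 ]
 [ 0.4938 -0.0934  0.126 ]
 [ 0.4987  0.0177  0.126 ]]
[ 4.79725351e-01 -7.25367020e-04  1.62709899e+00] [ 1.12246109 -0.78908638  0.87232573]
```

View pics/crop1.png

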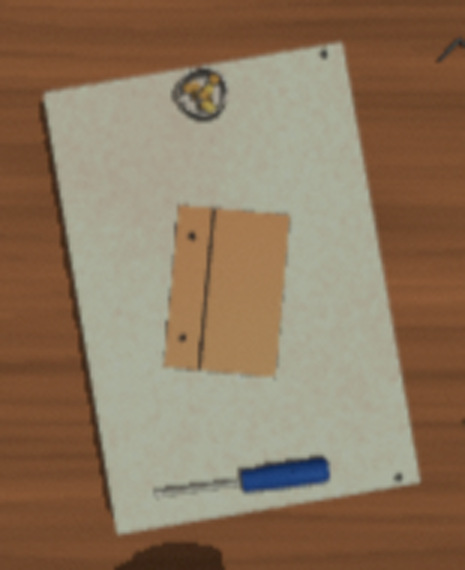

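View pics/crop2.png

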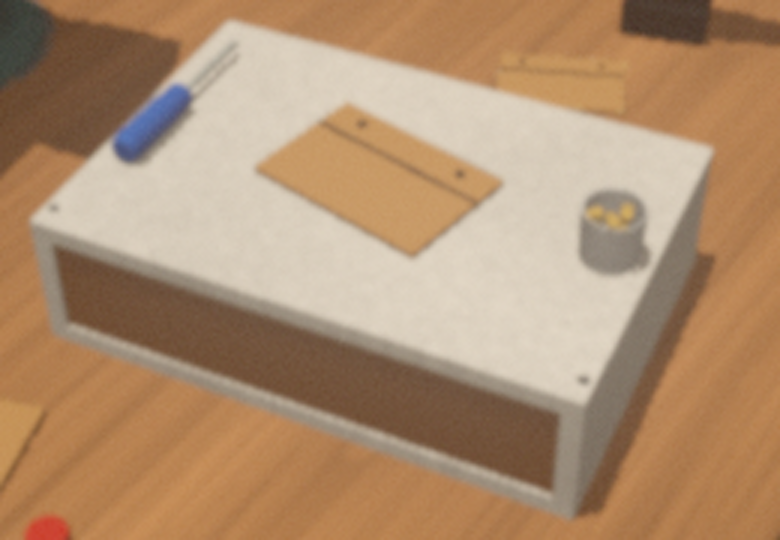

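The crops confirm it: the middle-sized panel lies on the cabinet, marks and line to the left. The brown face on the -y side (scene ~(290,305)) is flush by depth, so it is the back, and the open side is +y (left in the top view), where the strip points. Next I measure the panel and the edge precisely.

```bash
cat >> h.py <<'E'
def fitedge(img,a,b,half=6,n=60,trim=.12,mode='step'):
    """subpixel points along segment a-b (px): strongest gradient (step) or darkest (line)"""
    a=np.array(a,float);b=np.array(b,float);t=(b-a)/np.linalg.norm(b-a);nr=np.array([-t[1],t[0]])
    s=np.linspace(trim,1-trim,n);o=np.arange(-half,half+.01,.25)
    P=a+(b-a)*s[:,None,None]+nr*o[None,:,None]
    V=cv2.remap(img.astype(np.float32),P[...,0].astype(np.float32),P[...,1].astype(np.float32),cv2.INTER_LINEAR)
    V=cv2.GaussianBlur(V,(5,1),0)
    if mode=='step': w=np.abs(np.gradient(V,axis=1))
    else: w=np.clip(np.median(V,axis=1,keepdims=True)-V,0,None)
    k=w.argmax(1); off=[]
    for i,kk in enumerate(k):
        lo,hi=max(0,kk-6),min(len(o),kk+7); off.append((w[i,lo:hi]*o[lo:hi]).sum()/max(w[i,lo:hi].sum(),1e-9))
    off=np.array(off); good=abs(off-np.median(off))<3
    pts=a+(b-a)*s[:,None]+nr*off[:,None]
    for _ in range(4):
        vx,vy,x0,y0=cv2.fitLine(pts[good].astype(np.float32),cv2.DIST_HUBER,0,.01,.01).ravel()
        r=(pts-[x0,y0])@np.array([-vy,vx]); good=abs(r)<max(.25,2*np.std(r[good]))
    return pts[good],np.std(r[good])
def wline(c,ch,a,b,z,**k):
    p,r=fitedge(ch,a,b,**k); P=onz(c,p,z)[:,:2]
    vx,vy,x0,y0=cv2.fitLine(P.astype(np.float32),cv2.DIST_HUBER,0,.001,.001).ravel()
    if vx<0: vx,vy=-vx,-vy
    return np.array([x0,y0]),np.array([vx,vy]),np.degrees(np.arctan2(vy,vx)),len(p),r
E
python3 - <<'E'
from h import *
from scipy.spatial.transform import Rotation as Ro
c=dict(np.load('top0.npz')); I=c['pixels'].astype(float)
R,B,G=I[...,0],I[...,2],I.mean(2)
edge=wline(c,B,(285,171),(310,317),.12); back=wline(c,B,(384,154),(409,300),.12)
line=wline(c,R,(341.5,210),(337,262),.126,mode='line',half=4)
rear=wline(c,B,(366.5,211),(362,265),.126); lead=wline(c,B,(328.5,208),(325,262),.126)
for n,v in zip('edge back line rear lead'.split(),(edge,back,line,rear,lead)): print(n,v)
e=edge[1]; nrm=np.array([-e[1],e[0]])
for n,v in (('line',line),('rear',rear),('lead',lead),('back',back)): print(n,'dist to edge',(edge[0]-v[0])@nrm)
print('normal',nrm); print('toolR',Ro.from_rotvec(bot.read_state()['tcp_rot']).as_matrix().round(3))
E
```

```text
edge (array([0.57685053, 0.10718723], dtype=float32), array([0.98444146, 0.17571281], dtype=float32), np.float32(10.120141), 60, np.float64(0.05958050258097478))
back (array([ 0.60742986, -0.19249703], dtype=float32), array([0.9844217 , 0.17582384], dtype=float32), np.float32(10.126603), 60, np.float64(0.06487499427875265))
line (array([ 0.5736416 , -0.02038617], dtype=float32), array([ 0.9964679 , -0.08397447], dtype=float32), np.float32(-4.8170557), 60, np.float64(0.04257091308133895))
rear (array([ 0.573012  , -0.09559198], dtype=float32), array([ 0.9967206 , -0.08092013], dtype=float32), np.float32(-4.6414566), 59, np.float64(0.15089709675390986))
lead (array([0.58214164, 0.01449491], dtype=float32), array([ 0.9968883 , -0.07882769], dtype=float32), np.float32(-4.521184), 58, np.float64(0.26507293984312974))
line dist to edge 0.1250247
rear dist to edge 0.19894977
lead dist to edge 0.09217988
back dist to edge 0.30039477
normal [-0.17571281  0.98444146]
toolR [[ 0.252 -0.968 -0.   ]
 [-0.968 -0.252  0.002]
 [-0.002 -0.    -1.   ]]
```

>>> arm_command([
  {"xyz":[0,0,0],"delta_rot":[0,0,-0.149],"gripper":0.0854},
  {"xyz":[0,0,0],"delta_rot":[0,0,-0.149]},
  {"xyz":[0,0,0],"delta_rot":[0,0,-0.149]},
  {"xyz":[0,0,0],"delta_rot":[0,0,-0.149]},
  {"xyz":[0,0,0],"delta_rot":[0,0,-0.149]},
  {"xyz":[0,0,0],"delta_rot":[0,0,-0.149]},
  {"xyz":[0,0,0],"delta_rot":[0,0,-0.149]},
  {"xyz":[0,0,0],"delta_rot":[0,0,-0.149]},
  {"xyz":[0,0,0],"delta_rot":[0,0,-0.149]},
  {"xyz":[0,0,0],"delta_rot":[0,0,-0.149]},
])

```text
invalid input
```

>>> arm_command([
  {"xyz":[0.036,-0.03,0],"delta_rot":[0,0,0]},
  {"xyz":[0.036,-0.03,0],"delta_rot":[0,0,0]},
  {"xyz":[0.036,-0.03,0],"delta_rot":[0,0,0]},
  {"xyz":[0.036,-0.03,0],"delta_rot":[0,0,0]},
  {"xyz":[0.036,-0.03,0],"delta_rot":[0,0,0]},
  {"xyz":[0.036,-0.03,0],"delta_rot":[0,0,0]},
  {"xyz":[0.036,-0.03,0],"delta_rot":[0,0,0]},
  {"xyz":[0.036,-0.03,0],"delta_rot":[0,0,0]},
  {"xyz":[0.036,-0.03,0],"delta_rot":[0,0,0]},
  {"xyz":[0.036,-0.03,0],"delta_rot":[0,0,0]},
  {"xyz":[0.036,-0.03,0],"delta_rot":[0,0,0]},
  {"xyz":[0,0,0],"delta_rot":[0,0,0]},
])

```text
invalid input
```

```bash
cat >> h.py <<'E'
from scipy.spatial.transform import Rotation as Ro
E0=np.array([.57685,.10719]);ED=np.array([.98444,.17571]);EN=np.array([-.17571,.98444])
def st():
    s=bot.read_state();p=np.array(s['tool_pos']);R=Ro.from_rotvec(s['tcp_rot']).as_matrix()
    print('t',round(s['time'],2),'pos',p.round(4),'yaw',np.degrees(np.arctan2(R[1,0],R[0,0])).round(2),'toolz',R[:,2].round(4),'dist',round((E0-p[:2])@EN,4),'u',round(p[:2]@ED,4),'F',np.round(s['wrist_force'],1),'w',round(s['width'],3),'q',np.round(s['q'],2))
    return s,p,R
E
python3 - <<'E'
from h import *
s,p,R=st()
t=np.array([.5936,-.1498,.17]);print('tool delta',(R.T@(t-p)).round(4))
c=read_camera('wrist');T=c['camera_from_world'];o=-T[:3,:3].T@T[:3,3];print('cam rel',R.T@(o-p),'look',R.T@(-T[2,:3]),'up',R.T@T[1,:3])
E
```

```text
t 0.15 pos [ 0.17   -0.6526  0.2302] yaw -75.4 toolz [-4.0e-04  1.8e-03 -1.0e+00] dist 0.6765 u 0.0527 F [-0.6 -0.4 -0.4] w 1.001 q [-1.35  0.26  1.61 -0.    1.27 -0.04]
tool delta [-0.3797 -0.5366  0.0609]
cam rel [-8.72003513e-05 -7.14388292e-02 -1.42514556e-01] look [-6.96541870e-04  2.87287009e-01  9.57844293e-01] up [ 0.00101868 -0.95784382  0.28728761]
```

Probably every row needs all three fields.

>>> arm_command([
  {"xyz":[0,0,0],"delta_rot":[0,0,-0.149],"gripper":0.085},
  {"xyz":[0,0,0],"delta_rot":[0,0,-0.149],"gripper":0.085},
  {"xyz":[0,0,0],"delta_rot":[0,0,-0.149],"gripper":0.085},
  {"xyz":[0,0,0],"delta_rot":[0,0,-0.149],"gripper":0.085},
  {"xyz":[0,0,0],"delta_rot":[0,0,-0.149],"gripper":0.085},
  {"xyz":[0,0,0],"delta_rot":[0,0,-0.149],"gripper":0.085},
  {"xyz":[0,0,0],"delta_rot":[0,0,-0.149],"gripper":0.085},
  {"xyz":[0,0,0],"delta_rot":[0,0,-0.149],"gripper":0.085},
  {"xyz":[0,0,0],"delta_rot":[0,0,-0.149],"gripper":0.085},
  {"xyz":[0,0,0],"delta_rot":[0,0,-0.149],"gripper":0.085},
])

```text
time: 1.2
tool_pos: [0.1701, -0.653, 0.2309]
tcp_rot: [-3.128, -0.283, 0.0]
wrist_force: [0.5, 0.2, -0.6]
width: 0.991
```

>>> arm_command([
  {"xyz":[0.036,-0.03,0],"delta_rot":[0,0,0],"gripper":0.085},
  {"xyz":[0.036,-0.03,0],"delta_rot":[0,0,0],"gripper":0.085},
  {"xyz":[0.036,-0.03,0],"delta_rot":[0,0,0],"gripper":0.085},
  {"xyz":[0.036,-0.03,0],"delta_rot":[0,0,0],"gripper":0.085},
  {"xyz":[0.036,-0.03,0],"delta_rot":[0,0,0],"gripper":0.085},
  {"xyz":[0.036,-0.03,0],"delta_rot":[0,0,0],"gripper":0.085},
  {"xyz":[0.036,-0.03,0],"delta_rot":[0,0,0],"gripper":0.085},
  {"xyz":[0.036,-0.03,0],"delta_rot":[0,0,0],"gripper":0.085},
  {"xyz":[0.036,-0.03,0],"delta_rot":[0,0,0],"gripper":0.085},
  {"xyz":[0.036,-0.03,0],"delta_rot":[0,0,0],"gripper":0.085},
  {"xyz":[0.036,-0.03,0],"delta_rot":[0,0,0],"gripper":0.085},
  {"xyz":[0,0,0],"delta_rot":[0,0,0],"gripper":0.085},
])

```text
time: 2.4
tool_pos: [0.506, -0.2552, 0.2312]
tcp_rot: [-3.127, -0.282, -0.003]
wrist_force: [-0.7, -0.0, 0.1]
width: 0.998
```

```bash
python3 - <<'E'
from h import *
s,p,R=st()
t=np.array([.5936,-.1498,.17]);print('tool delta',(R.T@(t-p)).round(4))
E
```

```text
t 2.4 pos [ 0.506  -0.2552  0.2312] yaw 10.3 toolz [ 0.0015  0.0019 -1.    ] dist 0.3443 u 0.4533 F [-0.7 -0.   0.1] w 0.998 q [-0.51  0.06  1.84  0.    1.24 -0.69]
tool delta [ 0.1049 -0.088   0.0616]
```

>>> arm_command([
  {"xyz":[0.035,-0.029,0],"delta_rot":[0,0,0.003],"gripper":0.085},
  {"xyz":[0.035,-0.029,0],"delta_rot":[0,0,0],"gripper":0.085},
  {"xyz":[0.035,-0.03,0],"delta_rot":[0,0,0],"gripper":0.085},
  {"xyz":[0,0,0.04],"delta_rot":[0,0,0],"gripper":0.085},
  {"xyz":[0,0,0.04],"delta_rot":[0,0,0],"gripper":0.085},
  {"xyz":[0,0,0],"delta_rot":[0,0,0],"gripper":0.085},
  {"xyz":[0,0,0],"delta_rot":[0,0,0],"gripper":0.085},
])

```text
time: 3.1
tool_pos: [0.5903, -0.1553, 0.1506]
tcp_rot: [-3.129, -0.267, 0.004]
wrist_force: [-0.5, 0.3, 1.7]
width: 0.993
```

```bash
python3 - <<'E'
from h import *
s,p,R=st()
snap('wrist','w1');snap('scene','s1')
E
```

```text
t 3.1 pos [ 0.5903 -0.1553  0.1506] yaw 9.77 toolz [-2.7e-03  6.0e-04 -1.0e+00] dist 0.2608 u 0.5539 F [-0.5  0.3  1.7] w 0.993 q [-0.3   0.21  1.83 -0.    1.11 -0.47]
```

View pics/w1.png

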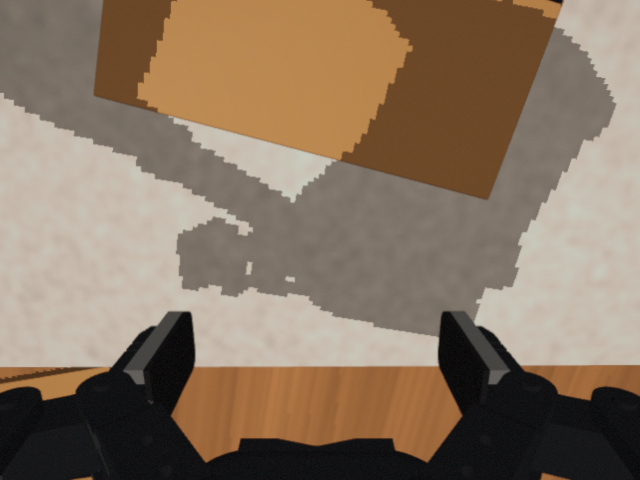

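View pics/s1.png

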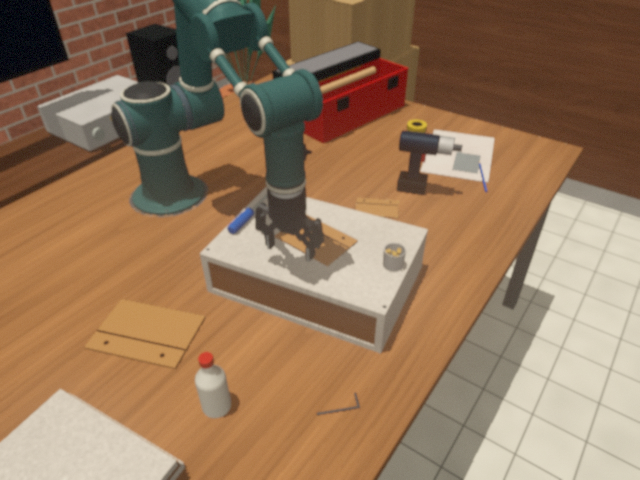

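Wrist view: the panel's rear side runs from (95,95) to (488,198), ahead of both open fingertips at (190,312) and (442,312). The back edge (row ~366) is level, so the jaws are nearly parallel to the cabinet edge. I'll take the true tip height from the range image.

```bash
python3 - <<'E'
from h import *
c=dict(np.load('w1.npz'))
s=bot.read_state();p=s['tool_pos'];R=Ro.from_rotvec(s['tcp_rot']).as_matrix()
for uv in [(185,316),(186,330),(190,320),(160,355),(448,316),(446,330),(480,355),(190,345),(320,250)]:
    o,d=ray(c,[uv]);P=(o+d*c['range_z'][uv[1],uv[0]])[0];print(uv,P.round(4),'tool',(R.T@(P-p)).round(4))
a=wline(c,c['pixels'][...,2],(200,366),(430,366),.12);print(a)
for i in range(6):
    b=read_camera('wrist');s=bot.read_state();R=Ro.from_rotvec(s['tcp_rot']).as_matrix();T=b['camera_from_world'];print(np.degrees(np.arctan2(R[1,0],R[0,0])).round(2),s['tool_pos'].round(4),np.degrees(np.arctan2(T[0,1],T[0,0])).round(2))
E
```

```text
(185, 316) [ 0.5451 -0.1523  0.1706] tool [-0.0462 -0.0118 -0.017 ]
(186, 330) [ 0.5457 -0.1574  0.1704] tool [-0.0464 -0.0066 -0.0169]
(190, 320) [ 0.5457 -0.156   0.1661] tool [-0.0463 -0.008  -0.0126]
(160, 355) [ 0.5451 -0.1526  0.1931] tool [-0.0462 -0.0114 -0.0395]
(448, 316) [ 0.6289 -0.1378  0.1706] tool [ 0.0388 -0.0119 -0.0168]
(446, 330) [ 0.6298 -0.1431  0.17  ] tool [ 0.0388 -0.0065 -0.0162]
(480, 355) [ 0.6306 -0.1375  0.1937] tool [ 0.0407 -0.0119 -0.0399]
(190, 345) [ 0.5472 -0.1636  0.169 ] tool [-0.0461 -0.0002 -0.0154]
(320, 250) [ 0.5874 -0.1388  0.1202] tool [-0.0024 -0.018   0.0335]
(array([ 0.59275174, -0.19679561], dtype=float32), array([0.9847609 , 0.17391375], dtype=float32), np.float32(10.0154505), 60, np.float64(0.09898030722483736))
9.75 [ 0.593  -0.1561  0.1543] 9.68
9.75 [ 0.593  -0.1561  0.1543] 9.68
9.76 [ 0.5929 -0.156   0.1541] 9.69
9.76 [ 0.5926 -0.1558  0.1537] 9.69
9.77 [ 0.5924 -0.1556  0.1532] 9.7
9.78 [ 0.5921 -0.1554  0.1528] 9.71
```

>>> arm_command([
  {"xyz":[0,0,0.015],"delta_rot":[0,0,-0.006],"gripper":0.085},
  {"xyz":[0,0,0.015],"delta_rot":[0,0,0],"gripper":0.085},
  {"xyz":[0,0,0],"delta_rot":[0,0,0],"gripper":0.085},
  {"xyz":[0,0,0],"delta_rot":[0,0,0],"gripper":0.085},
  {"xyz":[0,0,0],"delta_rot":[0,0,0],"gripper":0.085},
])

```text
time: 4.0
tool_pos: [0.5914, -0.1549, 0.1211]
tcp_rot: [-3.129, -0.278, 0.001]
wrist_force: [-0.3, -0.3, -0.0]
width: 0.995
```

```bash
python3 - <<'E'
from h import *
st();c=snap('wrist','w2')
s,p,R=st()
for uv in [(185,316),(190,320),(448,316),(442,320),(190,314),(441,314)]:
    o,d=ray(c,[uv]);P=(o+d*c['range_z'][uv[1],uv[0]])[0];print(uv,P.round(4))
E
```

```text
t 4.0 pos [ 0.5914 -0.1549  0.1211] yaw 10.14 toolz [-3.e-04  1.e-04 -1.e+00] dist 0.2606 u 0.555 F [-0.3 -0.3 -0. ] w 0.995 q [-0.3   0.24  1.85 -0.    1.05 -0.47]
t 4.05 pos [ 0.5917 -0.155   0.1215] yaw 10.14 toolz [ 4.e-04 -1.e-04 -1.e+00] dist 0.2607 u 0.5553 F [-0.5  0.4 -0.2] w 0.998 q [-0.3   0.24  1.85  0.    1.05 -0.47]
(185, 316) [ 0.5461 -0.1522  0.141 ]
(190, 320) [ 0.5468 -0.1559  0.1365]
(448, 316) [ 0.6297 -0.1371  0.1414]
(442, 320) [ 0.6305 -0.1413  0.1358]
(190, 314) [ 0.5466 -0.1535  0.1368]
(441, 314) [ 0.6365 -0.1465  0.1191]
```

>>> arm_command([
  {"xyz":[0,0,0.01],"delta_rot":[0,0,0],"gripper":0.085},
  {"xyz":[0,0,0],"delta_rot":[0,0,0],"gripper":0.085},
  {"xyz":[0,0,0.001],"delta_rot":[0,0,0],"gripper":0.085},
  {"xyz":[0,0,0],"delta_rot":[0,0,0],"gripper":0.085},
])

```text
time: 4.45
tool_pos: [0.5913, -0.1549, 0.1101]
tcp_rot: [-3.129, -0.278, 0.0]
wrist_force: [0.8, -0.3, -0.3]
width: 0.992
```

>>> arm_command([
  {"xyz":[0,0,0.001],"delta_rot":[0,0,0],"gripper":0.085},
  {"xyz":[0,0,0],"delta_rot":[0,0,0],"gripper":0.085},
])

```text
time: 4.65
tool_pos: [0.5914, -0.155, 0.1093]
tcp_rot: [3.129, 0.278, 0.0]
wrist_force: [0.8, 0.6, 0.3]
width: 0.995
```

>>> arm_command([
  {"xyz":[0,0,0.001],"delta_rot":[0,0,0],"gripper":0.085},
  {"xyz":[0,0,0],"delta_rot":[0,0,0],"gripper":0.085},
])

```text
time: 4.85
tool_pos: [0.5914, -0.1549, 0.1082]
tcp_rot: [-3.129, -0.278, 0.0]
wrist_force: [-0.2, -0.2, 0.8]
width: 1.001
```

>>> arm_command([
  {"xyz":[0,-0.008,0],"delta_rot":[0,0,0],"gripper":0.085},
  {"xyz":[0,-0.01,0],"delta_rot":[0,0,0],"gripper":0.085},
  {"xyz":[0,-0.01,0],"delta_rot":[0,0,0],"gripper":0.085},
  {"xyz":[0,-0.008,0],"delta_rot":[0,0,0],"gripper":0.085},
  {"xyz":[0,-0.008,0],"delta_rot":[0,0,0],"gripper":0.085},
  {"xyz":[0,-0.008,0],"delta_rot":[0,0,0],"gripper":0.085},
  {"xyz":[0,-0.008,0],"delta_rot":[0,0,0],"gripper":0.085},
  {"xyz":[0,-0.008,0],"delta_rot":[0,0,0],"gripper":0.085},
  {"xyz":[0,-0.006,0],"delta_rot":[0,0,0],"gripper":0.085},
  {"xyz":[0,-0.004,0],"delta_rot":[0,0,0],"gripper":0.085},
  {"xyz":[0,0,0],"delta_rot":[0,0,0],"gripper":0.085},
])

```text
time: 5.95
tool_pos: [0.5775, -0.0776, 0.1083]
tcp_rot: [-3.129, -0.279, 0.0]
wrist_force: [-0.3, -0.1, -1.1]
width: 0.992
```

```bash
python3 - <<'E'
from h import *
c=snap('wrist','w3');t=snap('top','t3');s,p,R=st()
E
```

```text
t 6.05 pos [ 0.5776 -0.0781  0.1083] yaw 10.15 toolz [-2.e-04 -1.e-04 -1.e+00] dist 0.1826 u 0.5549 F [ 0.4 -0.3 -0.5] w 0.997 q [-0.18  0.2   1.92 -0.    1.02 -0.35]
```

View pics/w3.png

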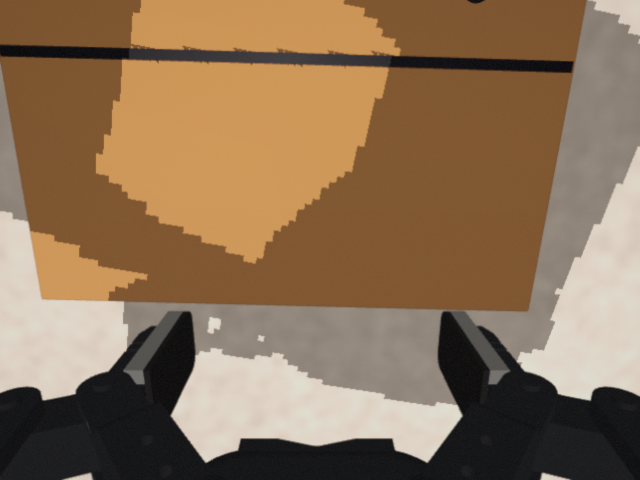

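View pics/t3.png

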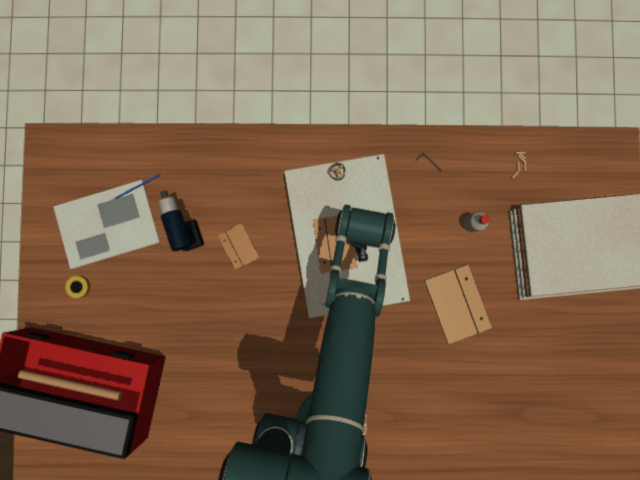

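The panel has turned nearly parallel (rear side (42,298) to (530,311) in the wrist view) and is being pushed well. I continue to about 8 mm short.

>>> arm_command([
  {"xyz":[0,-0.006,0],"delta_rot":[0,0,0],"gripper":0.085},
  {"xyz":[0,-0.008,0],"delta_rot":[0,0,0],"gripper":0.085},
  {"xyz":[0,-0.008,0],"delta_rot":[0,0,0],"gripper":0.085},
  {"xyz":[0,-0.01,0],"delta_rot":[0,0,0],"gripper":0.085},
  {"xyz":[0,-0.01,0],"delta_rot":[0,0,0],"gripper":0.085},
  {"xyz":[0,-0.01,0],"delta_rot":[0,0,0],"gripper":0.085},
  {"xyz":[0,-0.01,0],"delta_rot":[0,0,0],"gripper":0.085},
  {"xyz":[0,-0.01,0],"delta_rot":[0,0,0],"gripper":0.085},
  {"xyz":[0,-0.008,0],"delta_rot":[0,0,0],"gripper":0.085},
  {"xyz":[0,-0.005,0],"delta_rot":[0,0,0],"gripper":0.085},
  {"xyz":[0,-0.002,0],"delta_rot":[0,0,0],"gripper":0.085},
  {"xyz":[0,0,0],"delta_rot":[0,0,0],"gripper":0.085},
])

```text
time: 7.25
tool_pos: [0.5623, 0.0078, 0.1082]
tcp_rot: [-3.129, -0.278, 0.0]
wrist_force: [-0.1, -0.1, 0.2]
width: 0.994
```

```bash
python3 - <<'E'
from h import *
c=snap('wrist','w4');t=snap('top','t4');s,p,R=st()
cv2.imwrite('pics/t4c.png',cv2.resize(t['pixels'][140:330,270:425,::-1],None,fx=3,fy=3,interpolation=cv2.INTER_CUBIC))
E
```

```text
t 7.35 pos [0.5623 0.0074 0.1082] yaw 10.13 toolz [-2.e-04  1.e-04 -1.e+00] dist 0.0956 u 0.5548 F [ 0.4  0.5 -0.8] w 0.996 q [-0.03  0.16  1.97  0.    1.01 -0.21]
```

View pics/w4.png

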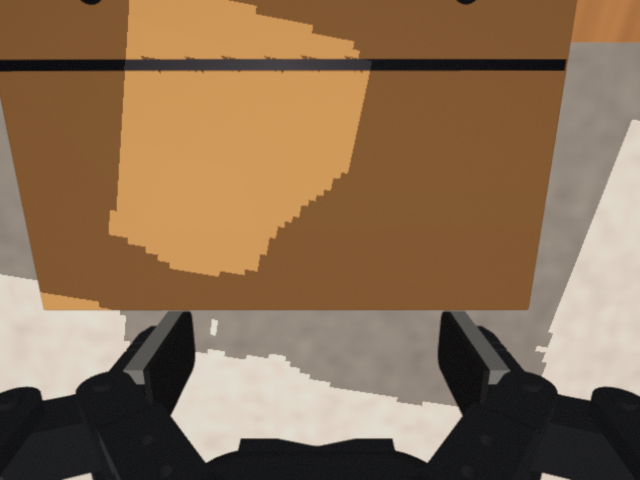

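View pics/t4c.png

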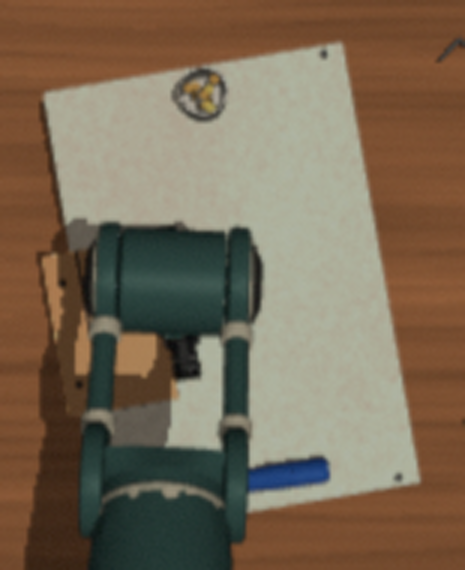

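Both fingertips now touch; the pencil line is level at row ~65, with the cabinet edge visible at the right at row ~42. I measure the gap in the wrist image.

```bash
python3 - <<'E'
from h import *
c=dict(np.load('w4.npz')); I=c['pixels'].astype(float)
l=wline(c,I[...,0],(5,65),(560,65),.126,mode='line',half=10)
e=wline(c,I[...,2],(582,42),(636,42),.12,half=10)
r=wline(c,I[...,2],(50,309),(520,309),.126,half=8)
for v in (l,e,r): print(v)
print('gap line', (e[0]-l[0])@EN, 'rear->edge',(e[0]-r[0])@EN,'line-rear',(l[0]-r[0])@EN,'edge vs topcam',(E0-e[0])@EN,'line vs top edge',(E0-l[0])@EN)
E
```

```text
(array([0.5293613 , 0.09012995], dtype=float32), array([0.9846781 , 0.17438205], dtype=float32), np.float32(10.042698), 51, np.float64(1.6382875967085342))
(array([0.6284438 , 0.11426376], dtype=float32), array([0.984189  , 0.17712153], dtype=float32), np.float32(10.202142), 60, np.float64(0.022238065415034317))
(array([0.54941285, 0.01755374], dtype=float32), array([0.9844506 , 0.17566174], dtype=float32), np.float32(10.117169), 58, np.float64(0.07939156761838768))
gap line 0.006348506051003932 rear->edge 0.08131868603557348 line-rear 0.07497017998456955 edge vs topcam 0.002101852267425154 line vs top edge 0.008450358318429087
```

Wrist-view gap is 6.3 mm (line to rear side 74.97 mm, a good check). I push 5 mm, then back off and look from clear.

>>> arm_command([
  {"xyz":[0,-0.002,0],"delta_rot":[0,0,0],"gripper":0.085},
  {"xyz":[0,-0.002,0],"delta_rot":[0,0,0],"gripper":0.085},
  {"xyz":[0,-0.001,0],"delta_rot":[0,0,0],"gripper":0.085},
  {"xyz":[0,0,0],"delta_rot":[0,0,0],"gripper":0.085},
  {"xyz":[0,0,0],"delta_rot":[0,0,0],"gripper":0.085},
])

```text
time: 7.85
tool_pos: [0.5615, 0.0125, 0.1083]
tcp_rot: [-3.129, -0.278, 0.0]
wrist_force: [-1.0, 0.5, 0.1]
width: 0.997
```

```bash
python3 - <<'E'
from h import *
c=snap('wrist','w5');s,p,R=st(); I=c['pixels'].astype(float)
l=wline(c,I[...,0],(5,65),(560,65),.126,mode='line',half=10)
e=wline(c,I[...,2],(582,58),(636,58),.12,half=12)
r=wline(c,I[...,2],(50,309),(520,309),.126,half=8)
for v in (l,e,r): print(v)
print('gap line', (e[0]-l[0])@EN, 'rear->edge',(e[0]-r[0])@EN)
E
```

```text
t 7.9 pos [0.5615 0.0124 0.1083] yaw 10.14 toolz [-0.e+00  1.e-04 -1.e+00] dist 0.0906 u 0.5549 F [-0.1  0.4 -2.1] w 0.993 q [-0.02  0.16  1.97  0.    1.01 -0.2 ]
(array([0.53550375, 0.09578547], dtype=float32), array([0.9846537 , 0.17451948], dtype=float32), np.float32(10.050696), 43, np.float64(1.1654791915203946))
(array([0.62772197, 0.11412738], dtype=float32), array([0.98437846, 0.17606544], dtype=float32), np.float32(10.140665), 60, np.float64(0.05724444963943114))
(array([0.5429917, 0.0208334], dtype=float32), array([0.98455185, 0.17509338], dtype=float32), np.float32(10.084091), 58, np.float64(0.07456987080940514))
gap line 0.0018528501629829404 rear->edge 0.07695437013208865
```

View pics/w5.png

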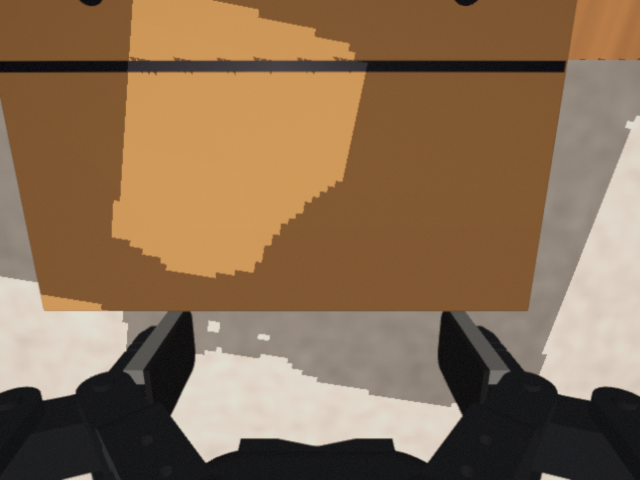

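>>> arm_command([
  {"xyz":[0,0.01,0],"delta_rot":[0,0,0],"gripper":0.085},
  {"xyz":[0,0.01,0],"delta_rot":[0,0,0],"gripper":0.085},
  {"xyz":[0,0,-0.03],"delta_rot":[0,0,0],"gripper":0.085},
  {"xyz":[0,0,-0.04],"delta_rot":[0,0,0],"gripper":0.085},
  {"xyz":[0,0,-0.04],"delta_rot":[0,0,0],"gripper":0.085},
  {"xyz":[0,-0.02,0],"delta_rot":[0,0,0],"gripper":0.085},
  {"xyz":[0,-0.02,0],"delta_rot":[0,0,0],"gripper":0.085},
  {"xyz":[0,0,0],"delta_rot":[0,0,0],"gripper":0.085},
  {"xyz":[0,0,0],"delta_rot":[0,0,0],"gripper":0.085},
  {"xyz":[0,0,0],"delta_rot":[0,0,0],"gripper":0.085},
])

```text
time: 8.9
tool_pos: [0.558, 0.0311, 0.2179]
tcp_rot: [3.129, 0.277, -0.001]
wrist_force: [0.2, 0.3, -0.0]
width: 0.996
```

```bash
python3 - <<'E'
from h import *
c=snap('wrist','w6');t=snap('top','t6');s,p,R=st()
cv2.imwrite('pics/t6c.png',cv2.resize(t['pixels'][140:330,270:425,::-1],None,fx=3,fy=3,interpolation=cv2.INTER_CUBIC))
E
```

```text
t 9.0 pos [0.558  0.0312 0.2179] yaw 10.09 toolz [-6.e-04 -3.e-04 -1.e+00] dist 0.0715 u 0.5548 F [ 0.  -0.4 -0.1] w 0.998 q [ 0.01  0.05  1.87 -0.    1.22 -0.16]
```

View pics/w6.png

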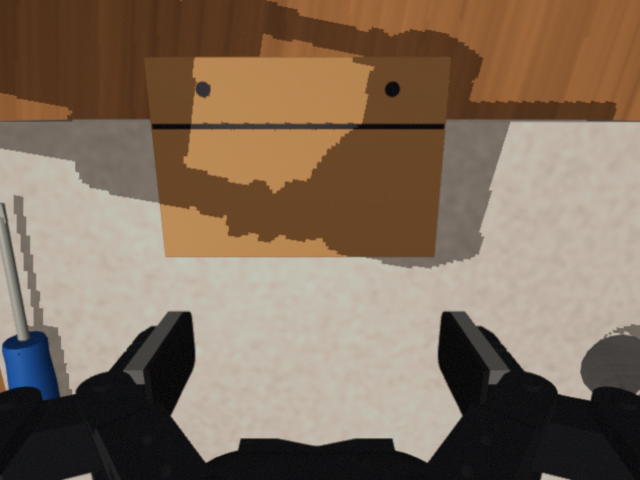

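View pics/t6c.png

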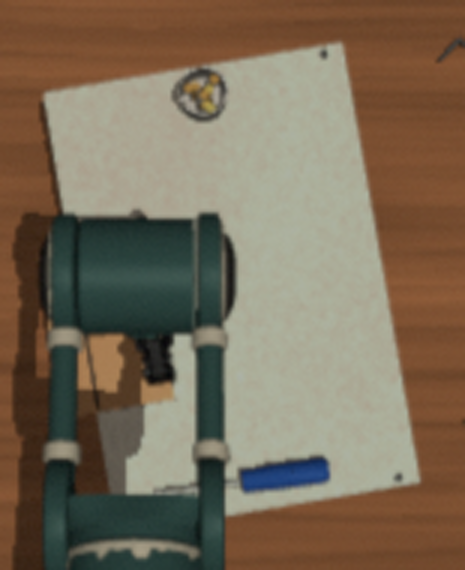

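Wrist view: pencil line at row ~127 (150 to 445), edge at row ~121 on both sides; the line is slightly inside the edge and parallel to it.

```bash
cat > m.py <<'E'
from h import *
import sys
def meas(tag,ry,re,xl=(156,440),eL=(80,142),eR=(452,610),rr=257,rx=(175,425)):
    c=dict(np.load(tag+'.npz'));I=c['pixels'].astype(float)
    G=cv2.GaussianBlur(I,(0,0),.7)
    P,_=fitedge(G[...,0],(xl[0],ry),(xl[1],ry),half=5,mode='line',trim=.02)
    L=onz(c,P,.126)[:,:2]
    a,_=fitedge(G[...,2],(eL[0],re),(eL[1],re),half=5,trim=.02); b,_=fitedge(G[...,2],(eR[0],re),(eR[1],re),half=5,trim=.02)
    E=onz(c,np.r_[a,b],.12)[:,:2]
    vx,vy,x0,y0=cv2.fitLine(E.astype(np.float32),cv2.DIST_HUBER,0,.001,.001).ravel(); 
    if vx<0:vx,vy=-vx,-vy
    n=np.array([-vy,vx]);d=(np.array([x0,y0])-L)@n;u=L@np.array([vx,vy])
    k=np.polyfit(u,d,1);print('edge yaw',np.degrees(np.arctan2(vy,vx)),'edge L/R resid',((onz(c,a,.12)[:,:2]-[x0,y0])@n).mean(),((onz(c,b,.12)[:,:2]-[x0,y0])@n).mean())
    print('gap mm: left end %.2f right end %.2f mean %.2f slope deg %.2f resid %.2f n %d'%(1e3*np.polyval(k,u.min()),1e3*np.polyval(k,u.max()),1e3*d.mean(),np.degrees(k[0]),1e3*np.std(d-np.polyval(k,u)),len(d)))
    r=wline(c,G[...,2],(rx[0],rr),(rx[1],rr),.126,half=6); print('rear: dist-75mm %.2f  yaw %.2f'%(1e3*((np.array([x0,y0])-r[0])@n)-75,r[2]))
E
python3 -c "
from m import *
meas('w6',126.5,121)"
```

```text
edge yaw 9.94187 edge L/R resid -1.219259116048434e-05 -3.271886465426769e-05
gap mm: left end 3.82 right end 3.56 mean 3.69 slope deg -0.10 resid 0.04 n 58
rear: dist-75mm 3.32  yaw 10.11
```

Here the gap reads 3.3–3.7 mm, against 1.9 mm from the oblique earlier view. I check which world position moved.

```bash
python3 - <<'E'
from h import *
for tag,e0,rr,rx in (('w4',((582,42),(636,42)),309,(50,520)),('w5',((582,60),(636,60)),310,(50,520)),('w6',((452,121),(610,121)),257,(175,425))):
    c=dict(np.load(tag+'.npz'));I=cv2.GaussianBlur(c['pixels'].astype(float),(0,0),.7)
    e=wline(c,I[...,2],*e0,.12,half=5);r=wline(c,I[...,2],(rx[0],rr),(rx[1],rr),.126,half=5)
    o=ray(c,[(0,0)])[0]
    p,_=fitedge(I[...,2],*e0,half=5);pr,_=fitedge(I[...,2],(rx[0],rr),(rx[1],rr),half=5)
    print(tag,'edge off %.4f rear off %.4f cam %.4f z %.4f'%((E0-e[0])@EN,(E0-r[0])@EN,(E0-o[:2])@EN,o[2]),'rows',p[:,1].mean(),pr[:,1].mean(), 'range edge pts',[ (lambda o,d:(o+d*c['range_z'][v,u])[0].round(4))(*ray(c,[(u,v)])) for u,v in ((610,int(p[:,1].mean())+6),(610,int(p[:,1].mean())+3))])
print(c['intrinsics'],c['dist_coeffs'])
E
```

```text
w4 edge off 0.0021 rear off 0.0834 cam 0.0223 z 0.2508 rows 41.66969761049313 309.6180562361734 range edge pts [array([0.6271, 0.1125, 0.1209]), array([0.6273, 0.1134, 0.1201])]
w5 edge off 0.0021 rear off 0.0790 cam 0.0175 z 0.2508 rows 59.54655000126265 310.5938358412794 range edge pts [array([0.6284, 0.1127, 0.1205]), array([0.629 , 0.1138, 0.1191])]
w6 edge off 0.0010 rear off 0.0790 cam -0.0015 z 0.3604 rows 119.29918839348966 256.59770691680376 range edge pts [array([0.7047, 0.1259, 0.1205]), array([0.7034, 0.1273, 0.1216])]
[[418.42197192   0.         316.10097652]
 [  0.         418.42197192 239.90461235]
 [  0.           0.           1.        ]] [-0.00582713  0.          0.          0.          0.        ]
```

```bash
python3 - <<'E'
from h import *
c=dict(np.load('w6.npz'));I=c['pixels']
a=cv2.resize(I[100:140,100:180,::-1],None,fx=9,fy=7,interpolation=cv2.INTER_NEAREST);b=cv2.resize(I[100:140,420:500,::-1],None,fx=9,fy=7,interpolation=cv2.INTER_NEAREST)
cv2.imwrite('pics/c6.png',np.vstack([a,b]))
for u in (90,130,460,490,550,600): print(u,I[114:130,u].tolist())
c=dict(np.load('w5.npz'));print([x.tolist() for x in c['pixels'][54:66,610]])
E
```

```text
90 [[88, 55, 32], [88, 54, 30], [86, 52, 28], [87, 55, 31], [88, 59, 38], [99, 82, 69], [112, 102, 93], [112, 103, 94], [116, 105, 96], [116, 106, 97], [117, 107, 98], [117, 108, 99], [119, 110, 100], [119, 109, 99], [120, 110, 101], [120, 110, 100]]
130 [[82, 52, 31], [81, 50, 27], [81, 49, 28], [81, 49, 28], [83, 57, 39], [98, 83, 71], [113, 102, 93], [117, 107, 98], [122, 112, 102], [123, 114, 104], [122, 113, 103], [121, 112, 101], [120, 110, 100], [119, 110, 100], [118, 107, 98], [116, 106, 97]]
460 [[82, 50, 28], [82, 51, 27], [80, 49, 26], [82, 50, 29], [83, 55, 37], [97, 81, 70], [110, 101, 91], [113, 104, 95], [119, 110, 100], [122, 113, 103], [122, 112, 102], [120, 111, 102], [122, 111, 102], [121, 112, 102], [119, 109, 100], [120, 110, 101]]
490 [[82, 50, 26], [82, 51, 28], [83, 51, 29], [83, 52, 28], [84, 55, 34], [96, 78, 65], [108, 99, 89], [112, 103, 94], [114, 105, 95], [117, 108, 98], [117, 108, 99], [117, 108, 98], [117, 107, 98], [118, 108, 98], [117, 107, 98], [117, 109, 99]]
550 [[78, 48, 25], [79, 49, 29], [79, 48, 27], [78, 47, 27], [78, 51, 32], [92, 74, 62], [114, 104, 93], [142, 132, 120], [177, 167, 155], [190, 181, 168], [193, 182, 169], [192, 181, 167], [192, 181, 167], [193, 180, 167], [192, 179, 166], [192, 179, 166]]
600 [[86, 53, 30], [86, 55, 31], [86, 53, 29], [85, 53, 29], [84, 52, 28], [84, 58, 40], [79, 67, 57], [117, 107, 97], [172, 160, 147], [190, 177, 165], [190, 178, 165], [190, 178, 164], [189, 176, 163], [189, 177, 163], [188, 175, 162], [187, 175, 161]]
[[180, 121, 71], [179, 122, 71], [179, 122, 71], [179, 121, 72], [177, 120, 70], [174, 122, 78], [154, 133, 116], [147, 135, 124], [147, 135, 124], [146, 134, 123], [145, 135, 124], [145, 134, 124]]
```

View pics/c6.png

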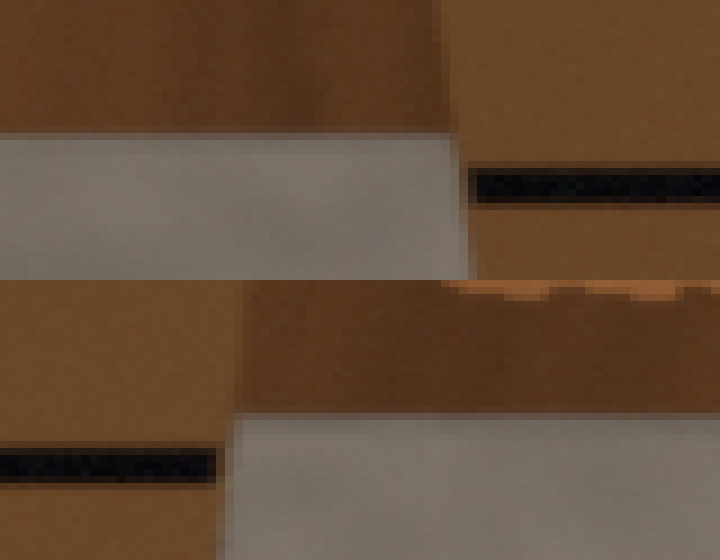

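The crop and profiles show a thin dim strip at rows 119–121, then bright top from ~121.4: the camera stood slightly outside the edge and saw the shaded front face. So the true edge is at row ~121.4, and I recompute with that.

```bash
python3 - <<'E'
from h import *
c=dict(np.load('w6.npz'));I=c['pixels'].astype(float)
def half(u):
    col=I[114:130,u,0];hi=col[10:14].mean();lo=col[5:8].min();h=(hi+lo)/2 if lo<100 else (hi+90)/2
    k=np.where((col[:-1]<h)&(col[1:]>=h))[0]
    return 114+k[-1]+(h-col[k[-1]])/(col[k[-1]+1]-col[k[-1]]) if len(k) else np.nan
us=np.arange(530,612);v=np.array([half(u) for u in us]);g=np.isfinite(v);print(np.nanmedian(v),v[::10].round(2))
E=onz(c,np.c_[us,v][g],.12)[:,:2]
G=cv2.GaussianBlur(I,(0,0),.7);P,_=fitedge(G[...,0],(156,126.5),(440,126.5),half=5,mode='line',trim=.02);L=onz(c,P,.126)[:,:2]
d=np.median(E@EN)-L@EN;print('line px row',P[:,1].mean(),'gap',d.mean(),d[0],d[-1])
r=wline(c,G[...,2],(175,257),(425,257),.126,half=5);print('rear gap',np.median(E@EN)-r[0]@EN-.075)
l=wline(c,G[...,2],(150,57),(445,57),.126,half=5);print('lead gap', np.median(E@EN)-l[0]@EN+.035,l[2])
E
```

```text
121.15833926031294 [121.01 121.06 121.01 121.12 121.22 121.2  121.29 121.31 121.37]
line px row 126.05446843801064 gap 0.0023965788200109132 0.002263945653914566 0.0024629185400030598
rear gap 0.0020200620573048167
lead gap 0.002732192745286667 9.940063
```

Gap is about 2.1 mm (2.0–2.4 here, 1.9 from the close view). I return and push 2 mm further than before.

>>> arm_command([
  {"xyz":[0,0.02,0],"delta_rot":[0,0,0],"gripper":0.085},
  {"xyz":[0,0.02,0],"delta_rot":[0,0,0],"gripper":0.085},
  {"xyz":[0,0,0.04],"delta_rot":[0,0,0],"gripper":0.085},
  {"xyz":[0,0,0.04],"delta_rot":[0,0,0],"gripper":0.085},
  {"xyz":[0,0,0.02],"delta_rot":[0,0,0],"gripper":0.085},
  {"xyz":[0,0,0.01],"delta_rot":[0,0,0],"gripper":0.085},
  {"xyz":[0,0,0],"delta_rot":[0,0,0],"gripper":0.085},
  {"xyz":[0,0,0],"delta_rot":[0,0,0],"gripper":0.085},
  {"xyz":[0,0,0],"delta_rot":[0,0,0],"gripper":0.085},
])

```text
time: 9.9
tool_pos: [0.5657, -0.0076, 0.1089]
tcp_rot: [3.129, 0.277, 0.002]
wrist_force: [1.2, 0.2, 0.3]
width: 0.993
```

```bash
python3 - <<'E'
from h import *
s,p,R=st()
E
```

```text
t 9.9 pos [ 0.5657 -0.0076  0.1089] yaw 10.13 toolz [ 1.3e-03 -1.0e-04 -1.0e+00] dist 0.111 u 0.5556 F [1.2 0.2 0.3] w 0.993 q [-0.06  0.17  1.96 -0.    1.01 -0.23]
```

>>> arm_command([
  {"xyz":[0,-0.007,0],"delta_rot":[0,0,0],"gripper":0.085},
  {"xyz":[0,-0.006,0],"delta_rot":[0,0,0],"gripper":0.085},
  {"xyz":[0,-0.004,0],"delta_rot":[0,0,0],"gripper":0.085},
  {"xyz":[0,-0.002,0],"delta_rot":[0,0,0],"gripper":0.085},
  {"xyz":[0,-0.002,0],"delta_rot":[0,0,0],"gripper":0.085},
  {"xyz":[0,-0.001,0],"delta_rot":[0,0,0],"gripper":0.085},
  {"xyz":[0,0,0],"delta_rot":[0,0,0],"gripper":0.085},
  {"xyz":[0,0,0],"delta_rot":[0,0,0],"gripper":0.085},
])

```text
time: 10.7
tool_pos: [0.5611, 0.0144, 0.1083]
tcp_rot: [-3.129, -0.278, 0.0]
wrist_force: [-0.5, 0.0, -1.0]
width: 0.999
```

```bash
python3 - <<'E'
from h import *
c=snap('wrist','w7');s,p,R=st()
I=cv2.GaussianBlur(c['pixels'].astype(float),(0,0),.7)
for x in (590,610,630): print(c['pixels'][60:74,x,2])
e=wline(c,I[...,2],(582,67),(636,67),.12,half=5);r=wline(c,I[...,2],(50,311),(520,311),.126,half=5)
print('edge',(E0-e[0])@EN,'rear',(E0-r[0])@EN,'gap',(e[0]-r[0])@EN-.075,r[2],e[2])
E
```

```text
t 10.75 pos [0.5611 0.0143 0.1083] yaw 10.13 toolz [-0.e+00  1.e-04 -1.e+00] dist 0.0887 u 0.5549 F [ 0.   0.4 -0.4] w 0.995 q [-0.02  0.16  1.97  0.    1.01 -0.2 ]
[ 73  72  71  72  48  44  55 105 124 124 125 124 124 124]
[ 69  68  69  66  47  37  50  99 121 124 123 122 123 124]
[ 68  66  68  66  48  39  49  97 116 120 121 119 121 121]
edge 0.002126681577603911 rear 0.07698168804925272 gap -0.00014499169468880357 10.24338 10.182289
```

The close view now reads a gap of -0.1 mm. I back off clear and check from above with the camera slightly inside the edge.

>>> arm_command([
  {"xyz":[0,0.008,0],"delta_rot":[0,0,0],"gripper":0.085},
  {"xyz":[0,0.012,0],"delta_rot":[0,0,0],"gripper":0.085},
  {"xyz":[0,0,-0.03],"delta_rot":[0,0,0],"gripper":0.085},
  {"xyz":[0,0,-0.03],"delta_rot":[0,0,0],"gripper":0.085},
  {"xyz":[0,0,-0.02],"delta_rot":[0,0,0],"gripper":0.085},
  {"xyz":[0,-0.015,0],"delta_rot":[0,0,0],"gripper":0.085},
  {"xyz":[0,0,0],"delta_rot":[0,0,0],"gripper":0.085},
  {"xyz":[0,0,0],"delta_rot":[0,0,0],"gripper":0.085},
  {"xyz":[0,0,0],"delta_rot":[0,0,0],"gripper":0.085},
])

```text
time: 11.65
tool_pos: [0.5609, 0.0094, 0.1865]
tcp_rot: [-3.129, -0.278, 0.005]
wrist_force: [-0.0, 0.6, 0.0]
width: 0.993
```

```bash
python3 - <<'E'
from h import *
c=snap('wrist','w8');s,p,R=st()
E
```

```text
t 11.7 pos [0.561  0.0093 0.1867] yaw 10.15 toolz [-2.7e-03 -1.0e-04 -1.0e+00] dist 0.0936 u 0.5539 F [ 0.2 -0.2  0.6] w 0.995 q [-0.03  0.08  1.9  -0.    1.16 -0.2 ]
```

View pics/w8.png

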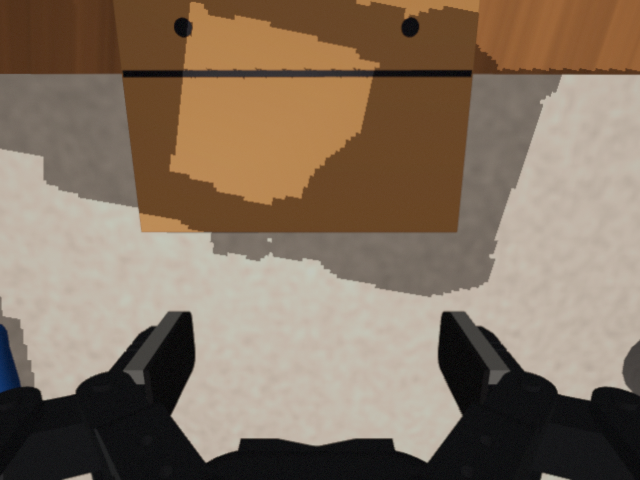

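The line (row ~73, columns 124–471) runs straight into the cabinet edge (row ~74) on both sides. Measuring both ends:

```bash
python3 -c "
from m import *
meas('w8',73.5,74,xl=(128,467),eL=(10,112),eR=(480,620),rr=232,rx=(150,450))
c=dict(np.load('w8.npz'));I=c['pixels']
for u in (60,100,490,530,600): print(u,I[68:80,u,2])
for u in (140,300,450): print(u,I[68:80,u,0])
print('cam',(E0-ray(c,[(0,0)])[0][:2])@EN)
"
```

```text
edge yaw 10.020112 edge L/R resid 1.2833319025463227e-05 -4.093830886205046e-06
gap mm: left end 0.48 right end 0.28 mean 0.38 slope deg -0.08 resid 0.05 n 44
rear: dist-75mm 0.07  yaw 10.25
60 [ 30  30  30  33  31  45  83  98  99 100 100  98]
100 [ 30  32  29  30  30  51  87 100 103 104 102 103]
490 [ 27  28  28  29  32  49  81 101 103 102 101 102]
530 [ 56  50  34  33  30  40  69  99 102 102 101 101]
600 [ 55  33  28  30  30  39  90 164 169 169 169 169]
140 [104  95  57  20  10  12  10  12  27  68 101 105]
300 [180 161 111  63  51  53  54  56  82 146 180 182]
450 [104  88  39  13  11  16  13  16  42  81 101 107]
cam 0.020536805554612462
```

Gap is 0.1–0.5 mm at both ends, parallel within ~0.1°. I move the hand well clear and take a last look.

>>> arm_command([
  {"xyz":[0,0,-0.04],"delta_rot":[0,0,0],"gripper":0.085},
  {"xyz":[0,0,-0.04],"delta_rot":[0,0,0],"gripper":0.085},
  {"xyz":[0,0.04,0],"delta_rot":[0,0,0],"gripper":0.085},
  {"xyz":[0,0.04,0],"delta_rot":[0,0,0],"gripper":0.085},
  {"xyz":[0,0.04,0],"delta_rot":[0,0,0],"gripper":0.085},
  {"xyz":[0,0.04,0],"delta_rot":[0,0,0],"gripper":0.085},
  {"xyz":[0,0.04,0],"delta_rot":[0,0,0],"gripper":0.085},
  {"xyz":[0,0.04,0],"delta_rot":[0,0,0],"gripper":0.085},
  {"xyz":[0,0.04,0],"delta_rot":[0,0,0],"gripper":0.085},
  {"xyz":[0,0,0],"delta_rot":[0,0,0],"gripper":0.085},
  {"xyz":[0,0,0],"delta_rot":[0,0,0],"gripper":0.085},
])

```text
time: 12.8
tool_pos: [0.6107, -0.2671, 0.2667]
tcp_rot: [-3.128, -0.274, 0.003]
wrist_force: [0.8, 1.0, 0.3]
width: 0.998
```

```bash
python3 - <<'E'
from h import *
t=snap('top','t9');snap('scene','s9');st()
t['pixels']
cv2.imwrite('pics/t9c.png',cv2.resize(t['pixels'][140:330,270:425,::-1],None,fx=3,fy=3,interpolation=cv2.INTER_CUBIC))
E
```

```text
t 12.9 pos [ 0.6109 -0.2654  0.2674] yaw 10.15 toolz [-0.0013  0.0012 -1.    ] dist 0.3728 u 0.5548 F [ 0.5 -0.2 -0.1] w 0.995 q [-0.45  0.23  1.58  0.    1.33 -0.62]
```

View pics/t9c.png

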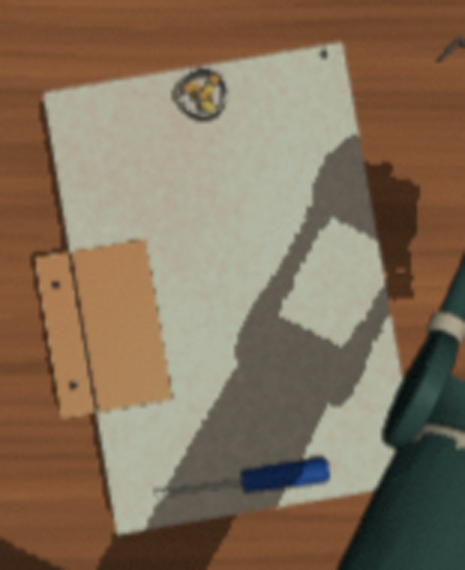

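View pics/s9.png

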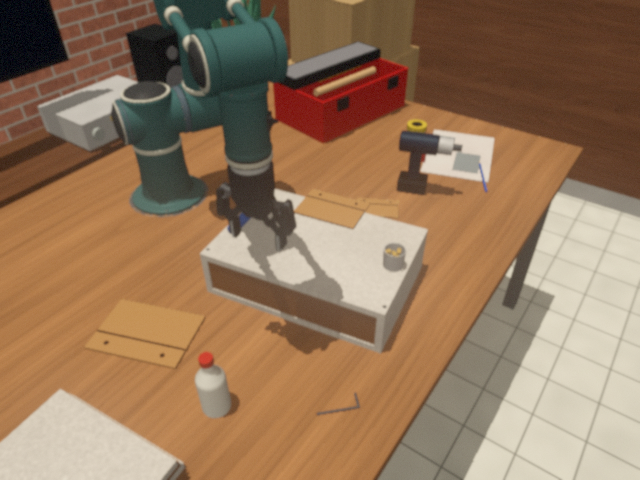

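The top crop shows the strip with both marks outside the edge and the line on the edge. The tin, screwdriver, glue and driver are at the same pixels as before, and the hand is clear. One numeric check from the top camera, then I hand in.

```bash
python3 - <<'E'
from h import *
c=dict(np.load('t9.npz'));I=c['pixels'].astype(float)
l=wline(c,I[...,0],(294.2,224),(301.3,276),.126,mode='line',half=4)
r=wline(c,I[...,2],(318.8,221),(327,272),.126,half=5)
print('line gap %.4f yaw %.2f rear gap %.4f yaw %.2f'%((E0-l[0])@EN,l[2],(E0-r[0])@EN-.075,r[2]))
a=np.load('top0.npz')['pixels'].astype(int);b=I
for n,(x,y) in dict(tin=(336,172),sd=(365,298),glue=(475,222),drv=(180,230)).items(): print(n,abs(a-b)[y-15:y+15,x-18:x+18].mean())
print(bot.finish_job())
E
```

```text
line gap 0.0006 yaw 10.18 rear gap 0.0005 yaw 10.11
tin 6.239506172839506
sd 35.465123456790124
glue 30.278703703703705
drv 2.705246913580247
the job is handed in; nothing more can be done
None
```

The panel's pencil line now lies over the cabinet's top edge along its whole length, and only the strip with the two screw marks hangs out. I pushed the middle-sized panel from its rear side with the two open fingertips, about 0.1 m, which also turned it square. After a look I gave it a last 2 mm push, moved the hand well clear and handed in at about 13 s.

**Line over edge:**
- The last wrist view put the line 0.3–0.5 mm inside the edge, and 0.1 mm when measured from the rear side.
- The top camera read 0.5–0.6 mm inside, with the line parallel to the edge within 0.1°.
- One intermediate check disagreed, reading 3.3–3.7 mm where other views gave about 2 mm. The camera had caught the shaded front face instead of the edge, so I re-read it before the last push.

**Other objects:**
- The tin and driver pictures match the start.
- A simple before-and-after comparison from the top camera differed for the screwdriver and the glue bottle. For the screwdriver I put this down to the arm's shadow, and the top view shows it at its old pixels.
- For the glue bottle I think the arm was covering it in the top view, but I did not check that. The scene view shows the bottle at the same pixels as before.
- All reported wrist-force readings stayed under about 2 N.

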